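Load the egg cooker without cracking the egg

TASK

Load the egg cooker: lift the raw egg out of its steel egg cup, stand it upright in the collar in the middle of the open cooker and let go of it there, then swing the cooker's lid fully shut without slamming it. The shell is thin, so hold the egg with a light grip (never over 35 N) and set it down softly without dropping it or pressing it. Leave both egg cups standing and do not disturb the spare cup, the salt pig or the poaching cup.

Things in the scene. Friction and masses are not known exactly. Their poses are not given: they have to be found in the camera images.
- egg: Beige egg, 63 mm tall, 46 mm across, 65 g, upright in egg_cup. Origin at its blunt lower end, z towards the pointed end; widest girth 31 mm above the origin. The end sits 10 mm below the cup's rim, or 9 mm below the top of the cooker's collar. The shell cracks if the fingers press it with over 35 N each or if it meets the cooker with over 20 N.
- egg_cup: The loose stainless egg cup that carries the egg: 65 mm tall, rim 40 mm across outside and 34 mm inside, round foot 50 mm across, 120 g. Origin at the centre of its underside, z up.
- spare_cup: An identical, empty egg cup; a bystander.
- cooker: Round white egg cooker, 170 mm across, on a locked turntable 200 mm across; fixed. Origin: centre of its underside; x from front to hinge, z up. On top a flat tray (radius 78 mm) 74 mm above the origin, collar in the middle, no wall. The clear dome lid leans over the tray even fully open: come from the front, gripper tilted 25 to 40 degrees; a vertical one has no room.
- seat (a point): Centre of the top edge of the collar, a plastic ring 42 mm across outside, 32 mm inside, standing 22 mm above the tray; 96 mm above the cooker's origin, on its axis. The egg's blunt end rests in it.
- lid (a joint): Lid angle in rad: 0 = fully shut, 1.17 = fully open (the stop). A stiff hinge: it stays at any angle and needs about 1 to 3 N at the tab to move.
- lid_hinge (a point): The lid's hinge axis, parallel to the cooker's y axis, 88 mm behind the cooker's axis and 78 mm above its origin.
- lid_tab (a point): Point on the outer (upper when shut) face of the flat tab handle at the lid's front, 208 mm from the hinge axis and, when shut, 10 mm above it. x along the tab towards the hinge, z out of the outer face. Tab 36 mm wide, 8 mm thick; it runs 16 mm beyond this point and 38 mm back to the dome (radius 83 mm, 90 mm tall).
- salt_pig: White ceramic salt pig with a round wooden lid and knob, 116 mm across, 135 mm tall; a bystander. Origin at the centre of its underside.
- poacher: Orange egg poaching cup, an open cup 88 mm across and 42 mm tall with a small lug; a bystander. Origin at the centre of its underside.
Things that resemble listed ones, but are neither listed nor needed, are in the scene too. Of the things that look like the cooker, the larger one is meant. What is shaped like the egg but pink is not meant.

How it is judged:
On the way:
1. the egg stands upright in the collar of the open cooker, let go (horizontal distance between egg and seat below 0.01 m and z of egg in the frame of cooker between 0.08 and 0.096 m and angle between egg's own z axis and vertical below 0.35 rad and contact force between the fingers and egg below 0.1 N and linear speed of egg below 0.02 m/s and value of joint lid above 0.7 rad), for 0.3 s.
At the end, for the whole second after the job is handed in: The egg stands in the cooker's collar (centred within 10 mm, blunt end 0 to 16 mm below the collar's top edge, within 20 degrees of upright), released and at rest; the lid is shut (below 0.06 rad); both egg cups stand upright (horizontal distance between egg and seat below 0.01 m and z of egg in the frame of cooker between 0.08 and 0.096 m and angle between egg's own z axis and vertical below 0.35 rad and contact force between the fingers and egg below 0.1 N and linear speed of egg below 0.02 m/s and angle between each of egg_cup, spare_cup's own z axis and vertical below 0.15 rad and value of joint lid below 0.06 rad); the robot touches nothing.
It fails at once if the egg is squeezed by the fingers with more than 35 N a finger (70 N in all) (contact force between the fingers and egg above 70 N).
It fails at once if the egg meets the cooker (or its lid) with more than 20 N (contact force between egg and cooker above 20 N).
It fails at once if the egg is dropped onto the shelf (height (world z) of egg below 0.025 m).
It fails at once if the lid is slammed (closing faster than 2.5 rad/s) (velocity of joint lid below -2.5 rad/s).
It fails at once if a bystander (spare cup, salt pig, poaching cup) is moved more than 30 mm (distance of any of spare_cup, salt_pig, poacher from where it was at the start of the episode above 0.03 m).
It also fails if it takes over 64 s, if anything falls off the work surface, if the arm or the gripper's body presses on something with over 40 N, if the wrist force passes 120 N, or if a joint passes its speed limit or range.

ROBOT

A 7-joint arm with a two-finger parallel gripper is mounted at the origin on the work surface. World frame = base frame: x ahead of the robot, y to its left, z up, the work surface at z = 0. Lengths are in m, angles in rad, forces in N, time in s.
With the tool pointing down it reaches from about 0.425 to 0.875 m from the base axis. Payload 9.9 kg.
Tool frame: the origin (TCP) lies midway between the tips of the shut fingers; the grasp point (between the pads) lies ctrl.grip_point_offset behind it (ctrl.grip_point_offset is the distance from the TCP to the grasp point, in m); z points along the fingers, y is the line along which they close (so a half turn about z gives the same grasp; the last joint's range is limited). The gripper opens to 85 mm and grips with 20 to 120 N. Pads are 22 mm wide; open, the fingers measure 114 mm over their backs; the gripper's body (76 mm by 85 mm) begins 54 mm behind the grasp point. The pads swing forward as they close: fully open they stand 13 mm farther back than shut.
Start: joints at [1.254, 0.576, 0.025, 1.437, -0.015, 1.129, -0.057], TCP at [0.156, -0.657, 0.231] pointing down, gripper open.
Joint ranges: [-2.76, 2.76], [-0.34, 2.15], [-1.52, 1.57], [0.19, 2.46], [-1.09, 4.23], [0.17, 1.99], [-2.82, 2.82]. Speed limits (rad/s): [2.22, 2.22, 3.01, 3.01, 3.14, 3.14, 3.14].

INTERFACE

Orientations are given as a unit quaternion [w, x, y, z].
In Python, from station import ctrl gives the robot as it stands. Calls block until the motion is done:
- ctrl.reach(position, orientation): joint-space move of the TCP to a pose.
- ctrl.line_to(position, ori=None, max_speed=0.15, force_limit=None): straight line of the TCP; ori=None keeps the orientation; max_speed is the mean speed in m/s. With force_limit (N) it stops when the force on the tool has changed by that much, and returns True; else False.
- ctrl.set_joints(angles): joint-space move.
- ctrl.set_gripper(opening): finger opening in m; the grip force is fixed at half the most; returns when the fingers have stopped.
- ctrl.pause(seconds).
- ctrl.solve_ik(position, orientation): joint angles nearest the present ones, or None.
- ctrl.grab_frame(name): name is "side" or "top" or "wrist"; returns a dict with "pixels" (400x640x3 uint8, red, green, blue), "range_z" (400x640 float32, m along the optical axis (not along the pixel's ray), 0 where there is no reading), "fov_y" (degrees; the focal length in pixels is half the picture's height over the tangent of half this angle, whatever the lens; pixels are square), "cx", "cy" (the principal point, pixels), "R" (3x3) and "t" (3): a world point X has camera coordinates R X + t. Camera axes: x right, y down, z forward; pixel columns grow to the right and rows downward; lengths in m; the calibration is good to about 2 mm. A picture is of the moment at which its call begins.
A pose or a line that the arm cannot do raises ctrl.MotionError and nothing moves.
- ctrl.close_job(): hands the job in; it is judged then, once.
Readings, each from a call of its own:
- ctrl.current_time(): time.
- ctrl.current_qpos(): joint angles.
- ctrl.current_joint_vel(): joint speeds.
- ctrl.current_tau(): joint torques, N m.
- ctrl.current_eef_pos(): TCP position.
- ctrl.current_eef_rot(): TCP orientation.
- ctrl.current_contact_force(): force on the tool from outside, world axes, zero at the start.
- ctrl.current_ft_torque(): the same for the moment, N m.
- ctrl.current_width(): finger opening in m.
- ctrl.current_gripper_force(): force on a finger pad.
Only numpy, scipy, OpenCV 4.12 (cv2) and the standard library are available. Lean on these libraries where they do the work, as an engineer would, in place of code of your own. Each camera call takes 0.05 s, during which the arm holds its last target. There are 200 camera calls.

## Working session

There is one attempt and no reset: what is moved stays moved. The work goes in short steps, each a Python script; the robot and the scene stay as the last script left them, time stands still between calls to the robot, and variables do not carry over. Pictures are saved under pics/ and viewed, at most 10 in all, crops included, and the job is handed in when it is done.

```bash
mkdir -p pics; ls; cat > h.py <<'E'
import numpy as np, cv2
from station import ctrl
def cam(n):
    f=ctrl.grab_frame(n); f['f']=200/np.tan(np.radians(f['fov_y'])/2); return f
def save(f,name): cv2.imwrite('pics/'+name+'.png',f['pixels'][:,:,::-1])
def pts(f):
    v,u=np.mgrid[0:400,0:640]; z=f['range_z'].astype(float)
    c=np.stack([(u-f['cx'])/f['f']*z,(v-f['cy'])/f['f']*z,z],-1)
    return (c-f['t'])@f['R']
def ray(f,u,v,h):
    o=-f['R'].T@f['t']; d=f['R'].T@np.array([(u-f['cx'])/f['f'],(v-f['cy'])/f['f'],1.])
    return o+d*(h-o[2])/d[2]
E
python3 - <<'E'
from h import *
import pickle
for n in ['top','side','wrist']:
    f=cam(n); save(f,n+'0'); pickle.dump(f,open(n+'0.pkl','wb'))
    print(n,f['fov_y'],f['cx'],f['cy'],-f['R'].T@f['t'],f['R'][2], (f['range_z']>0).mean())
print(ctrl.grip_point_offset,ctrl.current_time(),ctrl.current_eef_rot(),ctrl.current_width())
E
```

```text
pics
top 42.73757937938442 320.94112294371223 190.227436203068 [ 0.42412996 -0.01821203  1.5070126 ] [ 0.04655195 -0.01374445 -0.99882131] 0.99616015625
side 48.804242291197795 322.43258461537334 193.4973201640763 [ 0.42351722 -1.00153167  0.7524052 ] [ 0.07997505  0.82731113 -0.55602184] 0.995921875
wrist 64.19142967929608 321.5266796225629 196.64343051830045 [ 0.2378281  -0.6365761   0.37258039] [-0.32146797 -0.07505498 -0.94394126] 0.99616796875
0.0187 0.15 [-5.99736918e-04  9.93236776e-01  1.16104857e-01 -9.92789892e-05] 0.0856663627261765
```

View pics/top0.png

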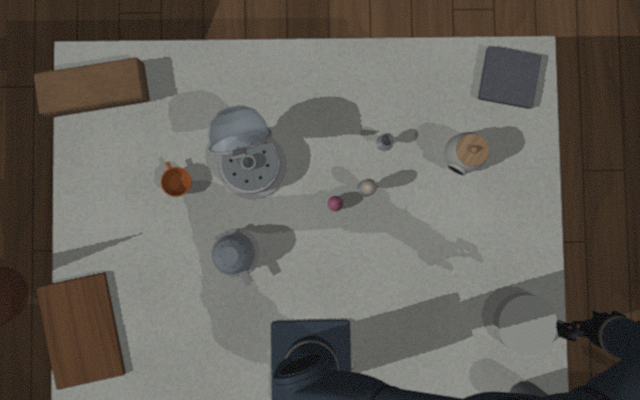

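View pics/side0.png

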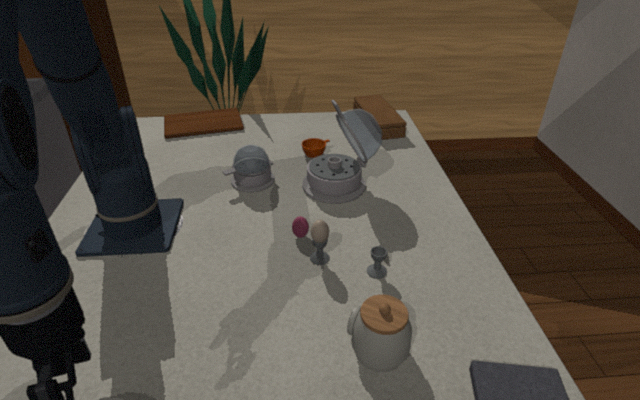

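The top view shows the beige egg at (368,187), the pink one at (335,203), the spare cup at (385,142), the large cooker with its collar at (249,163) and its lid leaning from (240,130). The salt pig is at (468,150), the poacher at (176,181) and the small decoy cooker at (234,253). The side view has the egg at (320,233), the collar at (335,163) and the lid tab at about (337,105).

```bash
python3 - <<'E'
from h import *
import pickle
T=pickle.load(open('top0.pkl','rb'));S=pickle.load(open('side0.pkl','rb'))
P=pts(T);Q=pts(S)
def box(n,u0,u1,v0,v1): 
    im=cv2.imread(f'pics/{n}0.png')[v0:v1,u0:u1]; s=cv2.resize(im,None,fx=380/im.shape[0],fy=380/im.shape[0],interpolation=cv2.INTER_CUBIC); return s
cv2.imwrite('pics/crop.png',np.hstack([box('top',195,300,95,205),box('side',290,400,90,205)]))
def st(name,p): print(name,len(p),p.mean(0).round(4),'min',p.min(0).round(4),'max',p.max(0).round(4))
for n,(u,v) in dict(egg=(368,187),pink=(335,203),spare=(385,142),pig=(468,150),poach=(176,181),collar=(249,163),smallc=(234,253)).items():
    p=P[v-3:v+4,u-3:u+4].reshape(-1,3);print(n,P[v,u].round(4),np.median(p,0).round(4), 'zmax',p[:,2].max().round(4))
for nm,F,A,(u0,u1,v0,v1) in [('top',T,P,(350,400,170,205)),('side',S,Q,(305,340,212,275))]:
    hsv=cv2.cvtColor(F['pixels'],cv2.COLOR_RGB2HSV)
    a=A[v0:v1,u0:u1]; m=(a[...,2]>0.075)&(hsv[v0:v1,u0:u1,0]<25)
    st('egg '+nm,a[m])
# cooker tray
a=P[95:205,195:300].reshape(-1,3)
h,e=np.histogram(a[:,2],bins=np.arange(0,.32,.004)); print([(round(x,3),int(y)) for x,y in zip(e,h) if y>25])
E
```

```text
egg [ 0.4961 -0.1665  0.1107] [ 0.4957 -0.1656  0.117 ] zmax 0.1244
pink [ 0.4547 -0.0772  0.0636] [ 0.4547 -0.0773  0.0605] zmax 0.0649
spare [ 0.6292 -0.2257  0.0403] [ 0.6289 -0.225   0.0444] zmax 0.0685
pig [ 0.5933 -0.4423  0.1174] [ 0.5931 -0.4423  0.1187] zmax 0.1356
poach [0.5278 0.3864 0.0029] [0.5276 0.3859 0.0048] zmax 0.0119
collar [0.5714 0.164  0.0655] [0.5705 0.1633 0.0745] zmax 0.0959
smallc [0.3227 0.2002 0.1166] [0.3228 0.2002 0.1188] zmax 0.1264
egg top 195 [ 0.4971 -0.1654  0.1162] min [ 0.4241 -0.1874  0.0884] max [ 0.5193 -0.0182  1.507 ]
egg side 306 [ 0.4957 -0.193   0.1066] min [ 0.4235 -1.0015  0.0756] max [ 0.518  -0.1631  0.7524]
[(np.float64(0.0), 2609), (np.float64(0.004), 953), (np.float64(0.008), 312), (np.float64(0.012), 255), (np.float64(0.016), 77), (np.float64(0.064), 89), (np.float64(0.068), 444), (np.float64(0.072), 909), (np.float64(0.076), 539), (np.float64(0.08), 89), (np.float64(0.092), 27), (np.float64(0.096), 40), (np.float64(0.184), 28), (np.float64(0.188), 51), (np.float64(0.192), 48), (np.float64(0.196), 57), (np.float64(0.2), 63), (np.float64(0.204), 94), (np.float64(0.208), 87), (np.float64(0.212), 117), (np.float64(0.216), 130), (np.float64(0.22), 138), (np.float64(0.224), 209), (np.float64(0.228), 227), (np.float64(0.232), 294), (np.float64(0.236), 326), (np.float64(0.24), 263), (np.float64(0.244), 121), (np.float64(0.28), 28)]
```

View pics/crop.png

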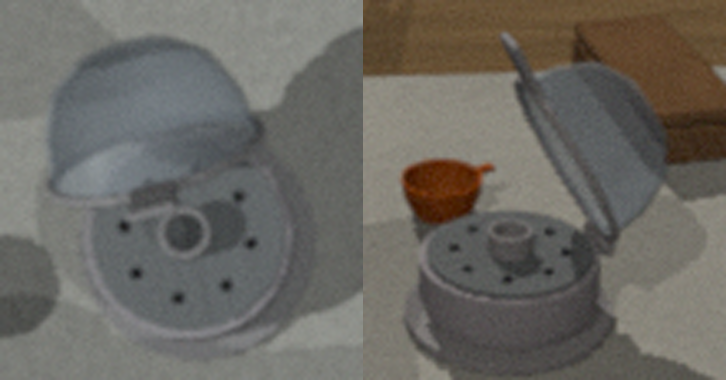

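The crop shows the collar ring at top pixel ≈(248.6,162) and the tab seen edge-on at ≈(239,151). The lid rim slopes so that cooker yaw is roughly +16°, with the hinge on the far side.

```bash
python3 - <<'E'
from h import *
import pickle
from scipy.optimize import least_squares
T=pickle.load(open('top0.pkl','rb'));S=pickle.load(open('side0.pkl','rb'))
P=pts(T);Q=pts(S)
for n,A,F in(('top',P,T),('side',Q,S)): A[F['range_z']<.1]=np.nan
print('table',np.nanmedian(P[215:240,300:420,2]),np.nanmedian(Q[300:350,200:300,2]))
# egg masks: two-view triangulation of silhouettes centroid
C=[]
for nm,F,A,(u0,u1,v0,v1) in [('top',T,P,(350,390,172,205)),('side',S,Q,(305,340,212,262))]:
    hsv=cv2.cvtColor(F['pixels'],cv2.COLOR_RGB2HSV).astype(int)
    a=A[v0:v1,u0:u1]; m=(a[...,2]>0.06)&(hsv[v0:v1,u0:u1,1]>40)&(hsv[v0:v1,u0:u1,0]<25)
    v,u=np.nonzero(m); u=u+u0; v=v+v0
    print(nm,m.sum(),u.min(),u.max(),v.min(),v.max(),'c',u.mean(),v.mean(),'ray@.087',ray(F,u.mean(),v.mean(),.087).round(4), 'pts med',np.nanmedian(a[m],0).round(4),'bbox mid',(np.nanpercentile(a[m],2,axis=0)/2+np.nanpercentile(a[m],98,axis=0)/2).round(4))
    C.append((F,u.mean(),v.mean()))
A=[];b=[]
for F,u,v in C:
    o=-F['R'].T@F['t'];d=F['R'].T@np.array([(u-F['cx'])/F['f'],(v-F['cy'])/F['f'],1]);d/=np.linalg.norm(d)
    M=np.eye(3)-np.outer(d,d);A.append(M);b.append(M@o)
X=np.linalg.lstsq(np.vstack(A),np.hstack(b),rcond=None)[0];print('egg tri',X.round(4))
# cooker: tray + collar
for nm,A in(('top',P),('side',Q)):
    p=A.reshape(-1,3);p=p[~np.isnan(p[:,0])]
    c=np.array([.572,.164])
    for _ in range(5):
        r=np.hypot(*(p[:,:2]-c).T); k=p[(r<.03)&(p[:,2]>.086)&(p[:,2]<.12)]
        c=(np.percentile(k[:,:2],3,axis=0)+np.percentile(k[:,:2],97,axis=0))/2
    t=p[(r<.07)&(r>.03)&(p[:,2]>.05)&(p[:,2]<.09)]
    print(nm,'collar',len(k),c.round(4),'topz',np.median(k[:,2]).round(4),'tray',len(t),np.median(t[:,2]).round(4))
    w=p[(r>.088)&(r<.098)&(p[:,2]<.03)];print(' turntable z',np.median(w[:,2]).round(4),len(w))
    L=p[(np.hypot(*(p[:,:2]-c).T)<.2)&(p[:,2]>.15)&(p[:,2]<.35)]
    m=L.mean(0);print(' lid',len(L),m.round(4),'yaw',np.degrees(np.arctan2(*(m[:2]-c)[::-1])).round(1))
    tb=L[L[:,2]>.258];print(' tab',len(tb),tb.mean(0).round(4),'zmax',np.percentile(L[:,2],99.5).round(4))
# holes in tray
hsv=T['pixels'].max(2)
# collar circle from top image: brightness dump via Hough
im=cv2.resize(T['pixels'][135:190,220:280],None,fx=8,fy=8,interpolation=cv2.INTER_CUBIC)
g=cv2.GaussianBlur(cv2.cvtColor(im,cv2.COLOR_RGB2GRAY),(0,0),3)
h=cv2.HoughCircles(g,cv2.HOUGH_GRADIENT,1,100,param1=60,param2=15,minRadius=35,maxRadius=70)
if h is not None:
    for x,y,r in h[0][:3]: u,v=220+(x+.5)/8-.5,135+(y+.5)/8-.5;print('hough',u,v,r/8,ray(T,u,v,.102).round(4))
E
```

```text
table 0.0009096507753514793 -0.0014299442265465383
top 1 373 373 182 182 c 373.0 182.0 ray@.087 [ 0.5111 -0.1832  0.087 ] pts med [ 0.5101 -0.1814  0.1027] bbox mid [ 0.5101 -0.1814  0.1027]
side 313 311 328 220 242 c 319.3961661341853 230.79872204472844 ray@.087 [ 0.4974 -0.1719  0.087 ] pts med [ 0.4961 -0.1845  0.0976] bbox mid [ 0.4964 -0.1798  0.0922]
egg tri [ 0.5035 -0.1819  0.0953]
top collar 86 [0.5711 0.1632] topz 0.0964 tray 1193 0.0747
 turntable z 0.0123 411
 lid 2463 [0.6356 0.1753 0.2266] yaw 10.6
 tab 96 [0.5711 0.1634 0.2753] zmax 0.2831
side collar 76 [0.5705 0.1615] topz 0.0921 tray 602 0.0719
 turntable z 0.0088 293
 lid 1333 [0.64   0.1393 0.2095] yaw -17.6
 tab 45 [0.5689 0.1542 0.272 ] zmax 0.2786
```

```bash
cat > tmp.py <<'E'
from h import *
import pickle
T=pickle.load(open('top0.pkl','rb'));S=pickle.load(open('side0.pkl','rb'))
P=pts(T);Q=pts(S)
a=P[170:206,348:392];m=(a[...,2]>.08)&(a[...,2]<.2);v,u=np.nonzero(m);u=u+348;v=v+170
(cu,cv_),r=cv2.minEnclosingCircle(np.stack([u,v],1).astype(np.float32))
print('egg top',m.sum(),u.min(),u.max(),v.min(),v.max(),u.mean(),v.mean(),(cu,cv_,r),ray(T,u.mean(),v.mean(),.093).round(4),'pts',np.median(a[m],0).round(4))
a=Q[205:262,303:342];m=(a[...,2]>.07)&(a[...,2]<.2);v,u=np.nonzero(m);u=u+303;v=v+205
print('egg side',m.sum(),u.min(),u.max(),v.min(),v.max(),u.mean(),v.mean(),ray(S,u.mean(),v.mean(),.09).round(4),'zmax',np.percentile(a[m][:,2],98).round(4))
# holes
im=cv2.cvtColor(T['pixels'],cv2.COLOR_RGB2GRAY).astype(np.float32)
bh=cv2.morphologyEx(im,cv2.MORPH_BLACKHAT,np.ones((9,9)))
pr=np.stack([u for u in [(230.9,160.7),(234.4,174.3),(246.5,181.3),(260.7,177.8),(267.7,165.3),(263.9,151.7)]])
H=[]
for u,v in pr:
    u0,v0=int(round(u))-3,int(round(v))-3; w=bh[v0:v0+7,u0:u0+7]; w=np.maximum(w-w.max()*.3,0)
    vv,uu=np.mgrid[v0:v0+7,u0:u0+7]; H.append(ray(T,(w*uu).sum()/w.sum(),(w*vv).sum()/w.sum(),.074)[:2])
H=np.array(H)
A=np.c_[2*H,np.ones(len(H))];s=np.linalg.lstsq(A,(H**2).sum(1),rcond=None)[0];c=s[:2]
ang=np.degrees(np.arctan2(*(H-c).T[::-1]))
print('holes centre',c.round(4),'R',np.sqrt(s[2]+c@c).round(4),'ang',ang.round(1),np.hypot(*(H-c).T).round(4))
# dome sphere fit
D=P.reshape(-1,3);D=D[(np.hypot(*(D[:,:2]-c).T)<.2)&(D[:,2]>.15)&(D[:,2]<.26)]
for _ in range(4):
    A=np.c_[2*D,np.ones(len(D))];s=np.linalg.lstsq(A,(D**2).sum(1),rcond=None)[0];q=s[:3];R=np.sqrt(s[3]+q@q)
    e=np.linalg.norm(D-q,axis=1)-R;D=D[abs(e)<2*e.std()]
print('dome',q.round(4),R.round(4),e.std().round(4),'yaw',np.degrees(np.arctan2(*(q[:2]-c)[::-1])).round(1))
E
python3 tmp.py
```

```text
egg top 208 360 375 179 194 367.67788461538464 186.60096153846155 (367.7340393066406, 186.58511352539062, 8.102386474609375) [ 0.4982 -0.1675  0.093 ] pts [ 0.4967 -0.1656  0.1089]
egg side 321 311 328 220 241 319.5202492211838 230.4423676012461 [ 0.4974 -0.1743  0.09  ] zmax 0.1152
holes centre [0.5718 0.1632] R 0.0521 ang [  81.7  126.4  170.9 -143.5  -98.6  -53.1] [0.052  0.0522 0.0523 0.0518 0.0523 0.0521]
dome [0.6328 0.1793 0.1665] 0.0793 0.0021 yaw 14.8
```

```bash
cat >> h.py <<'E'
from scipy.spatial.transform import Rotation as Ro
EGG=np.array([.4975,-.167]); C=np.array([.5718,.1632]); YAW=np.radians(14.2)
CX=np.array([np.cos(YAW),np.sin(YAW),0]); UP=np.array([0,0,1.])
def ori(yaw,tilt,s):  # degrees
    p,t=np.radians(yaw),np.radians(tilt)
    z=np.array([np.sin(t)*np.cos(p),np.sin(t)*np.sin(p),-np.cos(t)]);y=s*np.array([-np.sin(p),np.cos(p),0])
    q=Ro.from_matrix(np.stack([np.cross(y,z),y,z],1)).as_quat(); return q[[3,0,1,2]],z
def tcp(g,yaw,tilt,s,d=.021): # TCP so that point g is d behind it
    q,z=ori(yaw,tilt,s); return np.asarray(g)+d*z,q
def lidpt(th,nx=0,nz=0): # cooker-plane point of the tab -> world (nx extra along cooker x, nz up)
    x=.088-.208*np.cos(th)+.010*np.sin(th)+nx; z=.078+.208*np.sin(th)+.010*np.cos(th)+nz
    return np.r_[C,0]+CX*x+UP*z
E
cat > tmp.py <<'E'
from h import *
for s in (-1,1):
    for t in (30,36):
        print('s',s,'t',t)
        for y in (-10,0,14,28,40):
            k=[ctrl.solve_ik(*tcp(np.r_[C,h],y,t,s)) for h in (.118,.2)]
            print(' place',y,[None if q is None else np.round(q,2) for q in k])
        for y in (-60,-40,-20,0,20,40):
            k=[ctrl.solve_ik(*tcp(np.r_[EGG,h],y,t,s)) for h in (.086,.2)]
            print(' pick',y,[None if q is None else np.round(q,2) for q in k])
    for t in (0,15):
        for th in (1.17,.6,0): 
            q,z=ori(14.2,t,s);print(' lid',s,t,th,np.round(ctrl.solve_ik(lidpt(th,.011),q),2) if ctrl.solve_ik(lidpt(th,.011),q) is not None else None)
E
python3 tmp.py
```

```text
s -1 t 30
 place -10 [array([-0.71,  0.54,  0.23,  2.23,  1.69,  0.22,  2.36]), array([-1.04,  0.47,  0.7 ,  2.16,  0.03,  0.18, -2.23])]
 place 0 [array([-0.5 ,  0.52,  0.02,  2.26,  1.98,  0.25,  2.28]), array([-0.69,  0.37,  0.26,  2.18,  0.82,  0.18, -2.81])]
 place 14 [array([-0.26,  0.51, -0.2 ,  2.27,  2.28,  0.24,  2.3 ]), array([-0.26,  0.35, -0.19,  2.19,  1.07,  0.18, -2.77])]
 place 28 [array([-0.01,  0.53, -0.41,  2.26,  2.4 ,  0.18,  2.51]), array([ 0.17,  0.41, -0.64,  2.17,  1.02,  0.21, -2.41])]
 place 40 [array([ 0.56,  0.85, -1.29,  2.2 ,  1.62,  0.64, -2.65]), array([-0.08,  0.38, -0.19,  2.14, -0.78,  0.21, -0.39])]
 pick -60 [array([-0.35,  0.62,  0.43,  2.34,  1.76,  0.21,  1.9 ]), array([-0.66,  0.47,  0.86,  2.24,  0.27,  0.28, -2.78])]
 pick -40 [array([ 0.17,  0.55, -0.2 ,  2.43,  2.09,  0.49,  1.98]), array([ 0.93,  0.53, -1.29,  2.29,  1.39,  0.94,  2.74])]
 pick -20 [None, None]
 pick 0 [array([ 0.78,  0.6 , -0.63,  2.43,  2.6 ,  0.35,  2.46]), array([ 1.14,  0.43, -1.08,  2.3 ,  1.27,  0.29, -2.55])]
 pick 20 [array([ 1.25,  0.9 , -1.29,  2.32,  1.67,  
[... 4033 characters left out ...]
3,  2.43,  2.18,  0.31, -0.77])]
 pick 0 [None, array([ 1.27,  0.53, -1.28,  2.38,  1.79,  0.39,  0.11])]
 pick 20 [array([ 1.3 ,  0.94, -1.28,  2.38,  1.96,  0.49,  0.49]), array([ 1.4 ,  0.62, -1.31,  2.27,  1.06,  0.26,  1.25])]
 pick 40 [array([ 1.03,  0.7 , -0.63,  2.22, -1.08,  0.23, -2.41]), array([ 1.42,  0.72, -1.29,  2.12,  0.36,  0.44,  2.31])]
 lid 1 0 1.17 [ 0.25  0.64 -1.07  1.5   0.56  1.34  0.95]
 lid 1 0 0.6 [ 0.21  0.49 -0.85  1.84  0.43  1.01  0.99]
 lid 1 0 0 [ 0.19  0.61 -0.86  2.08  0.69  0.76  0.72]
 lid 1 15 1.17 [ 0.22  0.42 -0.85  1.76  0.51  0.9   0.99]
 lid 1 15 0.6 [ 0.25  0.36 -0.85  2.08  0.59  0.65  0.84]
 lid 1 15 0 [ 0.05  0.48 -0.64  2.32  1.15  0.38  0.24]
```

```bash
cat > tmp.py <<'E'
from h import *
yaw,t,s=20,30,1
q,z=ori(yaw,t,s); g=np.r_[EGG,.087]
pk,_=tcp(g,yaw,t,s)
pre=pk-.12*z+[0,0,.03]
ctrl.reach(pre,q); ctrl.set_gripper(.068)
print(ctrl.current_qpos().round(2),ctrl.current_eef_pos().round(3),ctrl.current_time())
save(cam('wrist'),'wrist1')
print(ctrl.line_to(pk-.05*z,max_speed=.15), ctrl.solve_ik(pk,q).round(2))
print(ctrl.current_qpos().round(2),ctrl.current_time())
f=cam('top');save(f,'top1');w=cam('side');save(w,'side1')
a=f['pixels'][140:240,300:440];b=w['pixels'][170:300,250:400]
v=[cv2.resize(k,(400,int(400*k.shape[0]/k.shape[1])),interpolation=cv2.INTER_CUBIC) for k in (a,b)]
h=max(k.shape[0] for k in v);cv2.imwrite('pics/pick.png',np.hstack([np.pad(k,((0,h-k.shape[0]),(0,0),(0,0))) for k in v])[:,:,::-1])
E
python3 tmp.py
```

```text
[ 1.52  0.48 -1.28  2.25  0.38  0.34  1.95] [ 0.451 -0.184  0.203] 2.4583
False [ 1.07  0.7  -0.9   2.33  2.01  0.19  0.35]
[ 1.21  0.62 -1.02  2.32  1.34  0.17  1.02] 4.4333
```

View pics/pick.png

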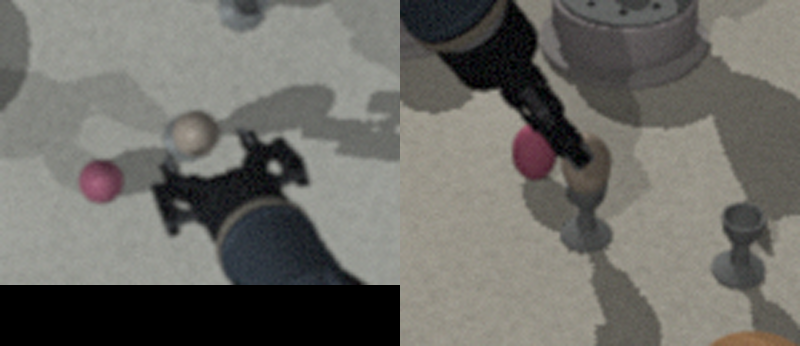

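The fingers straddle the egg from the lower right, with the left tip near the cup rim at crop (165,158), the right tip at (245,137) and the egg at (193,132). Now I'll check numerically how well they are centred before closing in.

```bash
cat > tmp.py <<'E'
from h import *
yaw,t,s=20,30,1
f=cam('top');P=pts(f);pix=f['pixels'].astype(int)
e=np.array([np.cos(np.radians(yaw)),np.sin(np.radians(yaw))]);l=np.array([-e[1],e[0]])
tc=ctrl.current_eef_pos();print(tc.round(4),ctrl.current_width())
reg=(np.abs(P[...,:2]-EGG).max(-1)<.09)&(P[...,2]>.08)
dark=reg&(pix.max(2)<60)&(P[...,2]<.3); egg=reg&(pix.max(2)>90)&(P[...,2]<.13)
for n,m in(('dark',dark),('egg',egg)):
    p=P[m];a=(p[:,:2]-EGG)@e;b=(p[:,:2]-EGG)@l
    print(n,m.sum(),'lat',np.percentile(b,[2,50,98]).round(4))
    if n=='dark':
        for lo in np.arange(-.08,.02,.006):
            k=(a>lo)&(a<lo+.006)
            if k.sum(): 
                bb=b[k];L=bb[bb<0];R=bb[bb>0]
                print(round(lo,3),k.sum(),'neg',(L.min().round(3),L.max().round(3)) if len(L) else 0,'pos',(R.min().round(3),R.max().round(3)) if len(R) else 0,'z',p[k][:,2].min().round(3))
    else:
        v,u=np.nonzero(m);print('egg@.092',ray(f,(u.min()+u.max())/2,(v.min()+v.max())/2,.092).round(4),ray(f,u.mean(),v.mean(),.092).round(4),u.min(),u.max(),v.min(),v.max())
E
python3 tmp.py
```

```text
[ 0.4838 -0.172   0.1122] 0.06811241743052707
dark 803 lat [-0.0636  0.0072  0.0613]
-0.08 41 neg (np.float64(-0.066), np.float64(-0.016)) pos (np.float64(0.014), np.float64(0.038)) z 0.203
-0.074 96 neg (np.float64(-0.065), np.float64(-0.002)) pos (np.float64(0.001), np.float64(0.064)) z 0.204
-0.068 131 neg (np.float64(-0.066), np.float64(-0.001)) pos (np.float64(0.0), np.float64(0.064)) z 0.201
-0.062 113 neg (np.float64(-0.067), np.float64(-0.001)) pos (np.float64(0.0), np.float64(0.065)) z 0.173
-0.056 112 neg (np.float64(-0.068), np.float64(-0.001)) pos (np.float64(0.001), np.float64(0.064)) z 0.159
-0.05 120 neg (np.float64(-0.066), np.float64(-0.0)) pos (np.float64(0.001), np.float64(0.063)) z 0.157
-0.044 77 neg (np.float64(-0.065), np.float64(-0.021)) pos (np.float64(0.009), np.float64(0.062)) z 0.159
-0.038 56 neg (np.float64(-0.063), np.float64(-0.026)) pos (np.float64(0.026), np.float64(0.061)) z 0.161
-0.032 23 neg (np.float64(-0.047), np.float64(-0.033)) pos (np.float64(0.035), np.float64(0.061)) z 0.145
-0.026 14 neg (np.float64(-0.046), np.float64(-0.034)) pos (np.float64(0.04), np.float64(0.047)) z 0.136
-0.02 6 neg (np.float64(-0.048), np.float64(-0.036)) pos (np.float64(0.04), np.float64(0.042)) z 0.133
egg 167 lat [-0.0344  0.0043  0.0203]
egg@.092 [ 0.497  -0.1768  0.092 ] [ 0.4974 -0.1651  0.092 ] 357 385 179 195
```

```bash
cat > tmp.py <<'E'
from h import *
yaw,t,s=20,30,1
pk,q=tcp(np.r_[EGG,.087],yaw,t,s)
print(ctrl.line_to(pk,max_speed=.08,force_limit=6),ctrl.current_eef_pos()-pk)
f0=ctrl.current_contact_force()
w=.054
while w>.036:
    ctrl.set_gripper(w);F=ctrl.current_gripper_force()
    print(round(w,4),round(ctrl.current_width(),4),round(float(np.max(F)),2),(ctrl.current_contact_force()-f0).round(1),ctrl.current_time())
    if np.max(F)>6: break
    w-=.0015 if w>.0475 else .0007
save(cam('side'),'side2')
E
python3 tmp.py
```

```text
False [-1.34981213e-04  2.22641659e-05  2.29476637e-04]
0.054 0.0543 0.0 [-0.6  0.2  0. ] 5.65
0.0525 0.0523 0.0 [ 0.7  0.7 -0.1] 5.8667
0.051 0.0513 0.0 [-0.1 -0.1 -0.8] 6.0833
0.0495 0.0494 0.0 [-0.1  0.6  0.3] 6.3
0.048 0.0481 0.2 [ 0.2 -0.2  0.1] 6.5167
0.0465 0.0464 0.39 [ 0.5 -0.2 -0.2] 6.7333
0.0458 0.0455 0.77 [ 0.6 -0.8  0.7] 6.95
0.0451 0.0452 8.44 [ 1.1 -1.3  1.3] 7.1667
```

```bash
cat > tmp.py <<'E'
from h import *
p=ctrl.current_eef_pos()
print(ctrl.line_to(p+[0,0,.03],max_speed=.05), ctrl.current_gripper_force())
ctrl.line_to(p+[0,0,.12],max_speed=.15)
print(ctrl.current_gripper_force(),ctrl.current_width(),ctrl.current_time(),ctrl.current_qpos().round(2))
w=cam('side');save(w,'side3')
for n in ('side3',):
    b=w['pixels'][130:310,220:420];cv2.imwrite('pics/lift.png',cv2.resize(b,None,fx=3,fy=3,interpolation=cv2.INTER_CUBIC)[:,:,::-1])
E
python3 tmp.py
```

```text
False 8.452282100915909
8.457462787628174 0.04511353337204609 9.075 [ 1.39  0.64 -1.39  2.2   0.92  0.46  1.35]
```

View pics/lift.png

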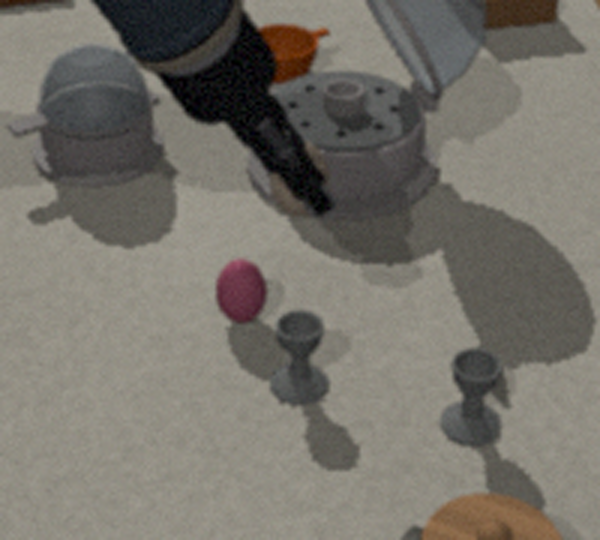

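The cup stayed standing and the egg is in the fingers, so next I carry it to the front of the cooker.

```bash
cat > tmp.py <<'E'
from h import *
yaw,t,s=14.2,30,1
pl,q=tcp(np.r_[C,.1195],yaw,t,s)
pre=pl-.09*CX+.05*UP
try: ctrl.line_to(pre,q,max_speed=.15)
except ctrl.MotionError as e: print(e); ctrl.reach(pre,q)
ctrl.line_to(pl+.025*UP,max_speed=.08)
print(ctrl.current_gripper_force(),ctrl.current_time(),ctrl.current_qpos().round(2),(ctrl.current_eef_pos()-pl).round(4))
w=cam('side');save(w,'side4');f=cam('top');save(f,'top4')
a=cv2.resize(w['pixels'][90:210,270:410],(400,343),interpolation=cv2.INTER_CUBIC);b=cv2.resize(f['pixels'][95:215,190:330],(400,343),interpolation=cv2.INTER_CUBIC)
cv2.imwrite('pics/hover.png',np.hstack([a,b])[:,:,::-1])
E
python3 tmp.py
```

```text
8.462888449430466 13.1917 [ 0.31  0.64 -1.06  2.23  1.65  0.67 -0.14] [-0.0004 -0.0001  0.0251]
```

View pics/hover.png

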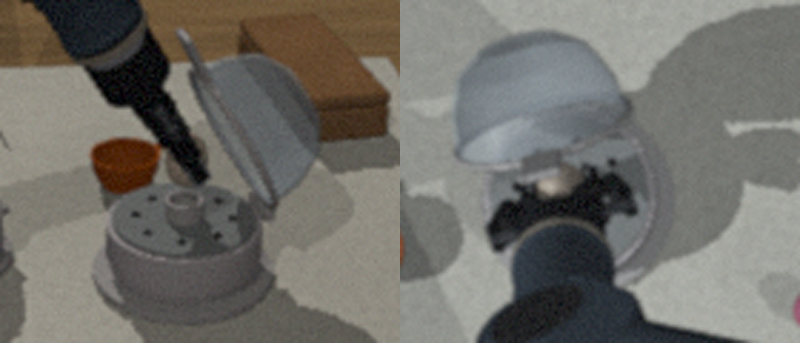

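The egg hangs about 25 mm above the collar at crop (185,205), clear of the lid. I'll lower it gently until contact.

```bash
cat > tmp.py <<'E'
from h import *
pl,q=tcp(np.r_[C,.1195],14.2,30,1)
ctrl.line_to(pl+.006*UP,max_speed=.05)
print(ctrl.current_contact_force().round(2))
ctrl.pause(.2)
r=ctrl.line_to(pl-.006*UP,max_speed=.012,force_limit=2.5)
print(r,(ctrl.current_eef_pos()-pl).round(4),ctrl.current_contact_force().round(2),ctrl.current_gripper_force(),ctrl.current_time())
w=cam('side');save(w,'side5')
cv2.imwrite('pics/seat.png',cv2.resize(w['pixels'][100:200,290:390],(500,500),interpolation=cv2.INTER_CUBIC)[:,:,::-1])
E
python3 tmp.py
```

```text
[-0.68 -0.54 -0.27]
True [-0.0002  0.0003  0.0006] [-0.94  1.03  1.26] 8.568179905414581 14.5833
```

View pics/seat.png

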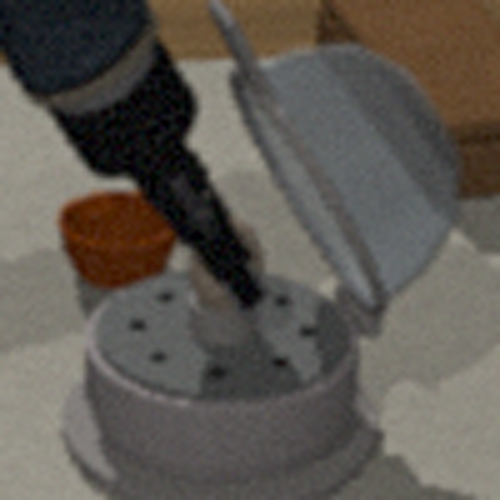

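```bash
cat > tmp.py <<'E'
from h import *
pl,q=tcp(np.r_[C,.1195],14.2,30,1)
ctrl.pause(.2);print(np.mean([ctrl.current_contact_force() for _ in range(5)],0).round(2))
r=ctrl.line_to(pl-.004*UP,max_speed=.01,force_limit=2.5)
ctrl.pause(.2);print(r,(ctrl.current_eef_pos()-pl).round(4),ctrl.current_contact_force().round(2),ctrl.current_time())
if not r: raise SystemExit
w=ctrl.current_width()
for d in (.0007,.0014,.0025,.005,.010,.017):
    ctrl.set_gripper(w+d); print(ctrl.current_gripper_force())
ctrl.pause(.3)
f=cam('side');save(f,'side6')
cv2.imwrite('pics/rel.png',cv2.resize(f['pixels'][100:200,290:390],(500,500),interpolation=cv2.INTER_CUBIC)[:,:,::-1])
E
python3 tmp.py
```

```text
[-1.08  2.39  0.81]
True [-0.0006  0.0007  0.0001] [-0.83  0.76  1.79] 15.2417
0.3217997867614031
0.1073993369936943
0.034765368327498436
0.0
0.0
0.0
```

View pics/rel.png

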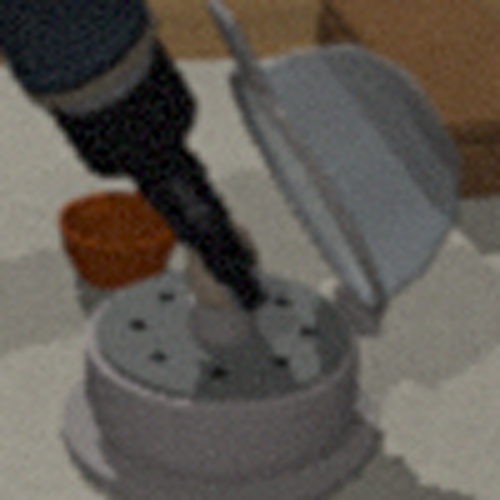

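The egg is released in the collar. I'll back off along the tool axis and check how it stands.

```bash
cat > tmp.py <<'E'
from h import *
q,z=ori(14.2,30,1)
p=ctrl.current_eef_pos()
print(ctrl.line_to(p-.06*z,max_speed=.06,force_limit=5))
ctrl.line_to(p-.15*z-.05*CX,max_speed=.2)
ctrl.set_gripper(0)
w=cam('side');save(w,'side7');f=cam('top');save(f,'top7')
print(ctrl.current_time())
a=cv2.resize(w['pixels'][100:200,290:390],(400,400),interpolation=cv2.INTER_CUBIC);b=cv2.resize(f['pixels'][105:205,200:300],(400,400),interpolation=cv2.INTER_CUBIC)
cv2.imwrite('pics/stand.png',np.hstack([a,b])[:,:,::-1])
P=pts(f);pix=f['pixels'].astype(int)
m=(np.hypot(P[...,0]-C[0],P[...,1]-C[1])<.035)&(P[...,2]>.105)&(P[...,2]<.17)&(pix[...,0]-pix[...,2]>8)
v,u=np.nonzero(m);print(m.sum(),u.min(),u.max(),v.min(),v.max(),ray(f,u.mean(),v.mean(),.125).round(4),'zmax',np.percentile(P[m][:,2],97).round(4))
P=pts(w);pix=w['pixels'].astype(int)
m=(np.hypot(P[...,0]-C[0],P[...,1]-C[1])<.035)&(P[...,2]>.1)&(P[...,2]<.17)
v,u=np.nonzero(m)
for r in range(v.min(),v.max()+1,3): print(r,u[v==r].min(),u[v==r].max())
# lid: tab position and dome
D=pts(f).reshape(-1,3);L=D[(np.hypot(*(D[:,:2]-C).T)<.2)&(D[:,2]>.255)&(D[:,2]<.33)&(f['pixels'].reshape(-1,3).max(1)>60)]
k=(L[:,:2]-C)@CX[:2];print('tab x',np.percentile(k,[5,50,95]).round(3),'y',np.percentile((L[:,:2]-C)@[-CX[1],CX[0]],[5,50,95]).round(3),'z',np.percentile(L[:,2],[5,95]).round(3))
E
python3 tmp.py
```

```text
False
19.55
175 239 254 154 169 [0.5689 0.163  0.125 ] zmax 0.1508
143 333 335
146 329 339
149 328 341
152 327 341
155 327 341
158 328 340
tab x [-0.169 -0.116  0.008] y [-0.054  0.004  0.059] z [0.259 0.319]
```

View pics/stand.png

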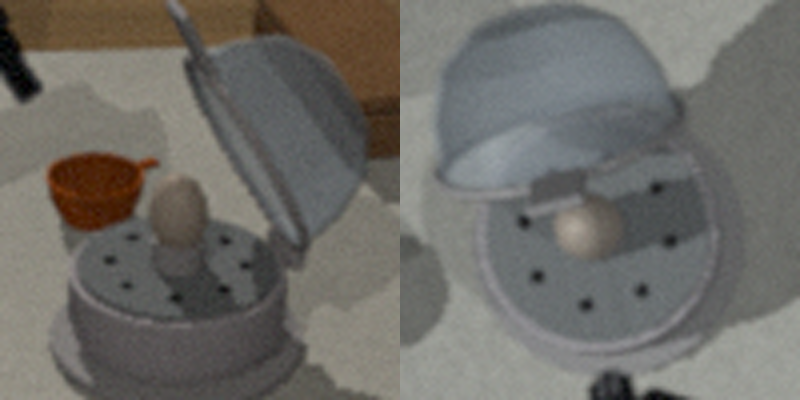

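The egg stands upright and centred in the collar, at crop (180,215) in the side view and (588,230) in the top view. Now I'll bring the shut fingers over and behind the tab.

```bash
cat > tmp.py <<'E'
from h import *
q,z=ori(14.2,0,1)
p=ctrl.current_eef_pos()
start=lidpt(1.17,.034,0)
ctrl.line_to(np.r_[p[:2],.34],max_speed=.2)
try: ctrl.line_to(start+.07*UP,q,max_speed=.15)
except ctrl.MotionError as e: print(e); ctrl.reach(start+.07*UP,q)
print(ctrl.line_to(start,max_speed=.1,force_limit=5),ctrl.current_time(),ctrl.current_qpos().round(2))
w=cam('side');save(w,'side8');f=cam('top');save(f,'top8')
a=cv2.resize(w['pixels'][70:170,290:390],(400,400),interpolation=cv2.INTER_CUBIC);b=cv2.resize(f['pixels'][85:185,190:290],(400,400),interpolation=cv2.INTER_CUBIC)
cv2.imwrite('pics/tab.png',np.hstack([a,b])[:,:,::-1])
E
python3 tmp.py
```

```text
False 25.8167 [ 0.25  0.69 -1.12  1.44  0.62  1.4   0.93]
```

View pics/tab.png

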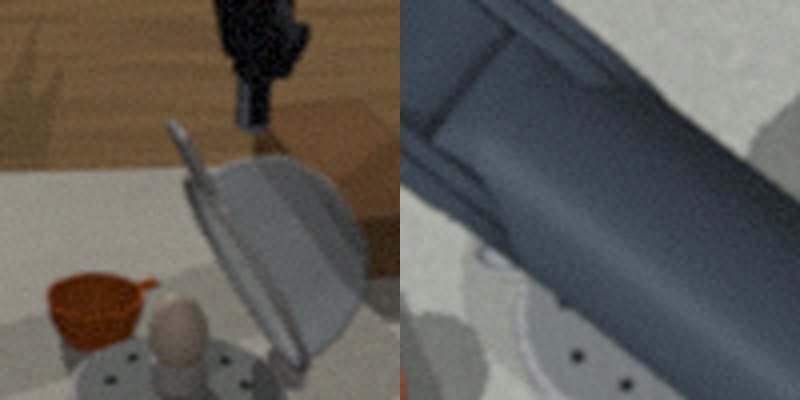

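The side crop shows the fingertip at (255,125) and the tab's top end at (175,122), with the egg still upright. I'll compare these with the projected predictions.

```bash
cat > tmp.py <<'E'
from h import *
import pickle
S=pickle.load(open('side0.pkl','rb'))
def pj(X): c=S['R']@X+S['t'];return (c[:2]/c[2]*S['f']+[S['cx'],S['cy']]).round(1)
CY=np.array([-CX[1],CX[0],0])
for th in (1.17,1.1):
    d=np.array([-np.cos(th),np.sin(th)]);n=np.array([np.sin(th),np.cos(th)])
    W=lambda a,b,y:np.r_[C,0]+CX*(.088+a*d[0]+b*n[0])+UP*(.078+a*d[1]+b*n[1])+CY*y
    print(th,[((pj(W(a,b,y))-[290,70])*4).round() for a,b,y in((.224,.01,.018),(.224,.01,-.018),(.224,.002,0),(.17,.01,-.018))])
print('tip',(pj(ctrl.current_eef_pos())-[290,70])*4,ctrl.current_eef_pos(),(pj(np.r_[C,.096])-[290,70])*4,(pj(np.r_[C,0.15])-[290,70])*4)
E
python3 tmp.py
```

```text
1.17 [array([188., 103.]), array([207., 121.]), array([188., 117.]), array([232., 184.])]
1.1 [array([169., 113.]), array([187., 132.]), array([168., 128.]), array([218., 192.])]
tip [250.  123.6] [0.6205487  0.17584573 0.27424443] [178.  353.6] [179.6 290. ]
```

The tab matches a lid angle of about 1.1 rad, so the geometry holds and I can push the lid along its arc.

```bash
cat > tmp.py <<'E'
from h import *
f0=ctrl.current_contact_force()
ctrl.line_to(lidpt(1.15,.014),max_speed=.06,force_limit=12)
for th in np.r_[np.arange(1.07,.1,-.11),.09,.03]:
    r=ctrl.line_to(lidpt(th,.011),max_speed=.07,force_limit=15)
    print(round(th,2),r,(ctrl.current_contact_force()-f0).round(1),ctrl.current_time())
    if r: break
else:
    r=ctrl.line_to(lidpt(-.03,.011),max_speed=.04,force_limit=12)
    print('end',r,(ctrl.current_contact_force()-f0).round(1),(ctrl.current_eef_pos()-lidpt(0,.011)).round(4))
print(ctrl.current_time())
save(cam('side'),'side9')
E
python3 tmp.py
```

```text
1.07 False [ 0.3 -0.4  1. ] 26.8917
0.96 False [-0.4 -0.8 -0.3] 27.3667
0.85 False [ 1.  -0.3  0.3] 27.8417
0.74 False [ 0.5 -0.8  0.3] 28.3167
0.63 False [ 0.3  0.7 -0. ] 28.7917
0.52 False [ 1.2 -0.6 -0.3] 29.2667
0.41 False [ 0.4 -0.2  1. ] 29.7417
0.3 False [ 0.4 -0.9 -0.4] 30.2167
0.19 False [ 0.6 -1.4 -0.8] 30.6917
0.09 False [ 0.2 -0.   0.2] 31.1417
0.03 False [ 0.6 -0.1  0.7] 31.4667
end True [-2.5 -3.8 16.3] [ 0.0006  0.0004 -0.0001]
31.7417
```

```bash
cat > tmp.py <<'E'
from h import *
p=ctrl.current_eef_pos()
ctrl.line_to(p+.05*UP,max_speed=.1)
ctrl.line_to(p+.15*UP-.15*CX,max_speed=.2)
w=cam('side');save(w,'side10')
Q=pts(w);m=(np.hypot(Q[...,0]-(C-.125*CX[:2])[0],Q[...,1]-(C-.125*CX[:2])[1])<.02)&(Q[...,2]>.04)&(Q[...,2]<.15)
print('tab z',m.sum(),np.median(Q[m][:,2]) if m.any() else 0,ctrl.current_time(),ctrl.current_contact_force().round(1))
cv2.imwrite('pics/shut.png',cv2.resize(w['pixels'][90:290,230:430],(600,600),interpolation=cv2.INTER_CUBIC)[:,:,::-1])
E
python3 tmp.py
```

```text
tab z 70 0.08561387725562922 33.55 [ 0.   0.5 -0.8]
```

View pics/shut.png

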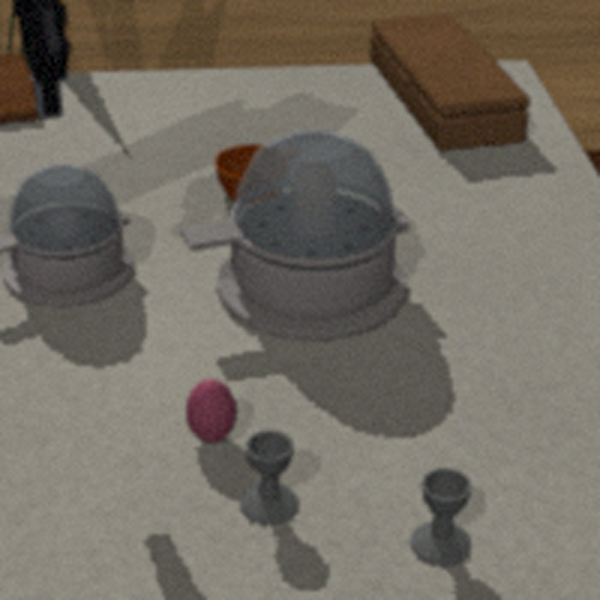

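The lid is shut, with the tab's outer face at z≈0.087, and both cups stand. The egg is hard to make out through the dome at crop (312,190). I had a 10-picture limit and this was my eleventh view, so I'll check the egg from pixel values only.

```bash
cat > tmp.py <<'E'
from h import *
for n in('side','top'):
    f=np.mean([cam(n)['pixels'].astype(float) for _ in range(6)],0);F=cam(n)
    d=cv2.GaussianBlur((f[...,0]-f[...,2]).astype(np.float32),(0,0),1.)
    g=cv2.GaussianBlur(f.mean(2).astype(np.float32),(0,0),1.)
    def pj(X): c=F['R']@X+F['t'];return (c[:2]/c[2]*F['f']+[F['cx'],F['cy']])
    u,v=pj(np.r_[C,.12]);print(n,u,v)
    print(d[int(v)-24:int(v)+30:4,int(u)-36:int(u)+37:4].round().astype(int))
    print(g[int(v)-24:int(v)+30:4,int(u)-36:int(u)+37:4].round().astype(int))
E
python3 tmp.py
```

```text
side 334.6949842481873 151.47010760029565
[[13 12 12 12 12 12 12 12 12 12 12 11 12 13 13 14 13 18 32]
 [12 12 12 13 12 12 12 12 11 11 11 12 14 14 14 14 13 14 23]
 [12 12 12 12 12 11  7  0 -4 -3 -3  0  8 13 14 14 13 14 13]
 [12 18 39 57 53 13  0  2 -4 -4 -5 -5 -4  0 12 14 14 13 13]
 [12 51 64 67 26  4  5  1 -4 -2 -4 -5 -4 -4  0 13 13 13 13]
 [13 37 73 59  8  5  6 -3  0  1  0 -4 -4 -4 -3 10 14 14 14]
 [12 16 59 26  5  1 -3 -4  0  1  1 -3 -5 -4 -3  2 14 14 14]
 [12 12 30  7  1  9  0 -3  1  1  1 -2 -2 -2 -4 -1 14 14 14]
 [12 12  7 -2 -3 -5 -4 -4  0  1  1 -4 -5 -5 -3 -3 10 13 13]
 [11 11  7 -4 -4 -4 -4 -4 -4 -3 -3 -4 -5 -4 -5 -3  4 11 14]
 [ 6  6  6  2 -4 -5 -5 -4 -4 -4 -4 -4 -4 -4 -4 -2  6 10 14]
 [ 6  7  8  4  1 -4 -4 -4 -5 -4 -4 -4 -5 -4 -1  3 10 12 13]
 [13 14  9  4  3  4  3  0 -1 -2 -2 -1  1  3  4  3 10 12 12]
 [14 12  5  4  4  4  4  3  3  3  3  3  3  4  3  3  6 11 14]]
[[125 119 118 119 119 119 118 119 118 118 117 118 119 132 134 133 132  86
   40]
 [120 120 117 118 118 118 118 118 118 119 119 118 130 133 133 133 133 131
   63]
 [118 116 116 116 116 117 117 109  97  93  97 113 127 1
[... 2528 characters left out ...]
 111 114 114 113 111  96  85  85  78  76  90
   94]
 [129 127 123 111 115 104 110 112 116 117 115 112  99  87  86  79  77  86
   94]
 [128 129 123 112 118 119 112 112 115 115 114 112  95  90  82  77  77  85
   93]
 [120 127 127 110 120 120 117 111 112 113 112 105  94  93  87  79  77  88
   94]
 [100 127 129 110 115 118 110 113 111 110 105  99  96  94  82  78  78  88
   94]
 [103 131 130 121 108 114 110 113 110 106 104 100  95  83  79  78  86  90
   95]
 [107 145 141 127 113 104 108 111 109  97 104  98  85  78  78  80  87  94
   97]
 [125 144 149 143 131 114 102  99  98  95  91  85  81  77  81  87  93  95
  104]
 [149 145 146 144 140 132 123 103  94  91  87  85  88  97  92  99 106 111
  144]]
```

Both views show a warm blob through the dome: tall and upright in the side view, round and centred in the top view. The egg is standing in the collar, so I'm handing the job in.

```bash
python3 -c "
from h import *
print(ctrl.close_job(),ctrl.current_time())"
```

```text
the job is handed in; nothing more can be done
the job is handed in; nothing more can be done
```

I handed the job in with the egg upright in the collar, the lid shut and both cups standing, at about 34 s of the 64 s; no verdict came back, and I viewed 11 pictures, one over the limit of 10.

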